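Empty the gated tipping tray of bead tubes

ROBOT

A 6-joint arm with a two-finger parallel gripper is mounted at the origin on the work surface; the furniture and walls round the work are solid. World frame = base frame: x ahead of the robot, y to its left, z up, the work surface at z = 0. Lengths are in m, angles in rad, forces in N, time in s.
With the tool pointing down it reaches from about 0.375 to 0.75 m from the base axis. Payload 9 kg.
Tool frame: the origin (TCP) lies at the very end of the fingers, on their centre line; the grasp point (between the pads) lies r.grip_point_offset behind it (r.grip_point_offset is the distance from the TCP to the grasp point, in m); z points along the fingers, y is the direction in which the jaws open and shut (so a half turn about z gives the same grasp; the last joint's range is limited). The gripper opens to 85 mm and grips with 20 to 120 N. Pads are 22 mm wide; open, the fingers measure 114 mm over their backs; the gripper's body (76 mm by 85 mm) begins 54 mm behind the grasp point. The pads swing forward as they close: fully open they stand 13 mm farther back than shut.
Start: joints at [-1.401, 0.104, 0.097, 1.564, 0, 1.353], TCP at [0.227, -0.555, 0.231] pointing down, gripper open.
Joint ranges: [-2.99, 2.99], [-0.84, 1.86], [-1.1, 1.16], [-1.84, 2.11], [-1.51, 1.56], [-3.14, 3.14]. Speed limits (rad/s): [2.22, 2.22, 2.57, 3.14, 3.14, 3.14].

INTERFACE

Orientations are given as a 3x3 rotation matrix whose columns are the frame's x, y, z axes.
In Python, from workcell import r gives the robot as it stands. The module is installed in compiled form; this text tells all that it offers.
- The arm moves only by the tool jog_arm, never from a script. Its argument "motion" is a list that holds one entry, the list of rows, each a list of 7 numbers: the shift along the tool's x, y, z in units of 40 mm (1.0 is 40 mm), then the turn, a rotation vector about the tool's x, y, z in units of 8 degrees (1.0 is 8 degrees), then the opening in per cent of the stroke, from 0 (shut) to 100 (fully open). In form: [[[x, y, z, rx, ry, rz, grip], ...]]. A call has 1 to 12 rows; each row is the pose to reach, as a shift and turn from the pose commanded when the call began, along the tool's axes at that moment; what a row does not reach only later rows make up. A row lasts 1/10 s, in which the tool goes at most 50 mm and 8.59 degrees, less where a joint would pass 70% of its speed; a pose out of reach is approached as far as the arm can. A call with a gripper value outside its range is refused whole. The fingers move at their own pace and stop on an object; "grip_force" is the grip in N (left out, the last holds). Time passes only in rows, so rows that repeat a pose let the fingers close. It gives the time, the measured TCP pose, the force and the opening at its end, in the units of the state.
- r.sense(): the state, without advancing time (a new reading comes with each control period).
- r.snapshot(name): name is "scene" or "top"; returns a dict with "frame" (480x640x3 uint8, red, green, blue), "vfov" (degrees; the focal length in pixels is half the picture's height over the tangent of half this angle, whatever the lens; pixels are square), "cx", "cy" (the principal point, pixels), "T" (4x4, takes a point from camera to world coordinates). Camera axes: x right, y down, z forward; pixel columns grow to the right and rows downward; lengths in m; the calibration is good to about 2 mm. A picture is of the moment at which its call begins. There is no depth.
- r.job_done(): hands the job in, once; it reports no verdict.
The state is a dict: "clock": time; "q": joint angles; "joint_vel": joint speeds; "joint_efforts": joint torques, N m; "eef_pos": TCP position; "tcp_rot": TCP orientation; "force": force on the tool from outside, world axes, zero at the start; "torque": the same for the moment, N m; "grip_width": opening from 0.0 (shut) to 1.0 (fully open).
Only numpy, scipy, OpenCV 4.12 (cv2) and the standard library are available. Lean on these libraries where they do the work, as an engineer would, in place of code of your own. Each camera call takes 0.05 s, during which the arm holds its last target.

TASK

Empty the blue tipping tray: with the tray still level, first lower its end gate all the way down to its stop, then lift the tray by the black handle under the thread shelf until all three bead tubes have slid out over the gate into the white catch tray. Lower the tray gently back onto its rest without letting it drop, leave the gate down, let go, and leave the other things on the table where they are.

Things in the scene. Friction and masses are not known exactly. Their poses are not given: they have to be found in the camera images.
- stand: Plywood stand of the tipping tray, fixed. Origin at table height, straight below the pan's pivot; x points from the pan's mouth (gate end, nearer the robot) back along the pan to the handle, y across, z up. Base 225 x 130 mm, x -15 to 210 mm. Two metal uprights, 100 mm high, at x 0, y +-51 mm. At the back (x 200 to 210 mm) a 130 mm wide board carries the shelf.
- shelf_edge (a point): Middle of the lower front edge of the fixed shelf that overhangs the handle: stand x 145, z 235 mm. Shelf 140 mm wide, from here 66 mm to the back; the spools on it reach z 289 mm. It leaves no room to come down on the handle vertically: reach it with the tool slanted 25 to 50 degrees from vertical, coming from the robot's side, pointing down and along the stand's +x.
- pan_pivot (a point): Middle of the pan's pivot axle, which is parallel to the stand's y: stand x 0, z 85 mm.
- pan (a joint): Tilt of the blue tipping tray ('pan') about its pivot, rad: 0 = level on its rest, grows as the handle end is lifted, stop 0.78. Pan 105 x 78 mm; floor top 95 mm above the table when level, inside 70 mm wide, side walls 26 mm above the floor, back wall at stand x 101 to 105 mm, 24 mm above the floor. It weighs 0.35 kg plus the tubes and falls back by itself when let go.
- pan_handle (a point): Middle of the straight part of the pan's black round handle, 14 mm thick: the place to grip, across it (along the stand's y). With the pan level: stand x 150, z 135 mm; the straight part runs along x from 125 to 190 mm. It swings with the pan about the pivot, lying 150 mm behind and 50 mm above it. The round handle can turn between finger pads.
- gate (a joint): Angle of the aluminium end gate relative to the pan, rad: 0 = upright and shut, grows as it swings outward (towards the robot, -x of the stand) and down; firm stop at 1.6, where it lies in line with the pan's floor as a chute. Starts at 0 to 0.25. Stiff hinge: stays where left, takes 2 to 3 N at the tab to move.
- gate_tab (a point): Inner (pan side) face of the gate's red-topped tab, mid width, 56 mm from the gate's hinge. Gate 68 mm wide for its lower 33 mm, then a tab 40 mm wide up to 61 mm from the hinge; 4 mm thick, towards the outside. The tab rises about 34 mm over the pan's walls, so it can be pushed outward and down from the pan's side.
- gate_hinge (a point): Middle of the gate's hinge line (parallel to the stand's y), as it is with the pan level: stand x 0, z 93.5 mm.
- catch_tray: Loose white open catch tray in front of the stand, below the pan's mouth, 125 (x) x 112 (y) x 45 mm high, walls 4 mm, grey floor lining 8 mm, 0.5 kg. Origin at the centre of its underside; x axis roughly along the stand's x.
- tube_red_mid (a point): Centre of a loose square bead tube, 75 x 20 x 20 mm, red with a black cap and a thin white band, about 45 g; lies lengthwise (its x) in the pan at the start. Slides on the pan once this is tilted about 18 to 26 degrees (hidden friction).
- tube_green_mid (a point): Centre of a loose square bead tube, 75 x 20 x 20 mm, green with a black cap and a thin white band, about 45 g; lies lengthwise (its x) in the pan at the start. Slides on the pan once this is tilted about 18 to 26 degrees (hidden friction).
- tube_yellow_mid (a point): Centre of a loose square bead tube, 75 x 20 x 20 mm, yellow with a black cap and a thin white band, about 45 g; lies lengthwise (its x) in the pan at the start. Slides on the pan once this is tilted about 18 to 26 degrees (hidden friction).
- glue_bottle: Glue bottle, plum-coloured body with white nozzle, 33 mm thick, 102 mm high. Bystander. Origin at the centre of its underside.
- bracelet: Bracelet of pale green beads, 83 x 90 x 9 mm, lying flat. Bystander. Origin at the centre of its underside.
- bead_box: Small open card box filled with turquoise beads, 65 x 65 x 65 mm. Bystander. Origin at the centre of its underside.
There are look-alikes about, which are no part of the job. Of the things that look like the part that bears tube_red_mid, the larger one is meant.

How it is judged:
On the way, in this order (a step that is already met when the one before it is completed fails the run):
1. the gate is lowered to its stop while the tray is level and the tubes still lie in it (value of joint gate above 1.45 rad and value of joint pan below 0.06 rad and x of each of tube_red_mid, tube_green_mid, tube_yellow_mid in the frame of stand above 0.02 m), for 0.2 s.
2. the tray is tipped, held by its handle with the fingers, and all three tubes slide out over the lowered gate ((contact force between the fingers and pan_c4 above 0.3 N or contact force between the fingers and pan_c5 above 0.3 N or contact force between the fingers and pan_c6 above 0.3 N) and value of joint pan above 0.25 rad and value of joint gate above 1.4 rad and x of each of tube_red_mid, tube_green_mid, tube_yellow_mid in the frame of stand below -0.025 m), for 0.1 s.
At the end, for the whole second after the job is handed in: All three tubes lie still in the catch tray (centre of each within 60 mm and 55 mm of the tray's centre along and across, below 50 mm height), the pan rests level (under 0.05 rad), the gate is down (over 1.4 rad) (value of joint pan below 0.05 rad and value of joint gate above 1.4 rad and x of tube_red_mid in the frame of catch_tray between -0.06 and 0.06 m and y of tube_red_mid in the frame of catch_tray between -0.055 and 0.055 m and height (world z) of each of tube_red_mid, tube_green_mid, tube_yellow_mid below 0.05 m and linear speed of each of tube_red, tube_green, tube_yellow below 0.03 m/s and x of tube_green_mid in the frame of catch_tray between -0.06 and 0.06 m and y of tube_green_mid in the frame of catch_tray between -0.055 and 0.055 m and x of tube_yellow_mid in the frame of catch_tray between -0.06 and 0.06 m and y of tube_yellow_mid in the frame of catch_tray between -0.055 and 0.055 m); the robot touches nothing.
It fails at once if the tray is tipped with its gate not lowered (value of joint pan above 0.15 rad and value of joint gate below 1.2 rad).
It fails at once if the tray is dropped back (velocity of joint pan below -2.5 rad/s).
It fails at once if the glue bottle, bracelet or card box is moved more than 30 mm (distance of any of glue_bottle, bracelet, bead_box from where it was at the start of the episode above 0.03 m).
It also fails if it takes over 51 s, if anything falls off the work surface, if the arm or the gripper's body presses on something with over 40 N, if the wrist force passes 120 N, or if a joint passes its speed limit or range.

## Working session

There is one attempt and no reset: what is moved stays moved. The work goes in short steps, Python scripts to look and compute and a tool call to move; the robot and the scene stay as the last step left them, time stands still between calls to the robot, and variables do not carry over. Pictures are saved under pics/ and viewed, and the job is handed in when it is done.

Besides the shell and the picture viewer there is one more tool, called after "Emit:" as a command line: name --argument value ..., lists and objects as JSON in quotes. jog_arm: Moves the arm, as the interface text tells. Its arguments: {"type":"object","properties":{"motion":{"type":"array"},"grip_force":{"type":"number"}},"required":["motion"]}

```bash
mkdir -p pics; cat > h.py <<'E'
import numpy as np, cv2
from workcell import r
def snap(n,f):
    s=r.snapshot(n); cv2.imwrite(f'pics/{f}.png',s['frame'][:,:,::-1])
    np.savez(f'pics/{f}.npz',**{k:np.array(v) for k,v in s.items()}); return s
def cam(s):
    f=240/np.tan(np.radians(float(s['vfov']))/2); return f,float(s['cx']),float(s['cy']),np.array(s['T'])
def ray(s,u,v):
    f,cx,cy,T=cam(s); d=T[:3,:3]@np.array([(u-cx)/f,(v-cy)/f,1]); return T[:3,3],d
def onz(s,u,v,z):
    o,d=ray(s,u,v); return o+d*(z-o[2])/d[2]
def tri(s1,p1,s2,p2):
    o1,d1=ray(s1,*p1);o2,d2=ray(s2,*p2)
    A=np.stack([d1,-d2],1);t=np.linalg.lstsq(A,o2-o1,rcond=None)[0]
    a=o1+d1*t[0];b=o2+d2*t[1];return (a+b)/2,np.linalg.norm(a-b)
def proj(s,P):
    f,cx,cy,T=cam(s);p=T[:3,:3].T@(np.array(P)-T[:3,3]);return np.array([cx+f*p[0]/p[2],cy+f*p[1]/p[2]])
E
python3 - <<'E'
from h import *
for n in('scene','top'):
    s=snap(n,n+'0'); print(n,s['vfov'],s['cx'],s['cy'],np.round(s['T'],3))
st=r.sense(); print({k:np.round(v,3) for k,v in st.items()}, r.grip_point_offset)
E
```

```text
scene 54.30574167464278 319.78924217855837 235.76341406897134 [[-0.871 -0.22   0.439  0.045]
 [-0.49   0.381 -0.784  0.669]
 [ 0.005 -0.898 -0.44   0.59 ]
 [ 0.     0.     0.     1.   ]]
top 48.49699723696023 316.4538453508123 242.54935039766514 [[ 0.012 -0.994  0.111  0.383]
 [-1.    -0.013 -0.006 -0.09 ]
 [ 0.007 -0.111 -0.994  1.262]
 [ 0.     0.     0.     1.   ]]
{'clock': np.float64(0.1), 'q': array([-1.401,  0.105,  0.097,  1.564,  0.   ,  1.353]), 'joint_vel': array([ 0.   , -0.001, -0.   ,  0.   , -0.001, -0.   ]), 'joint_efforts': array([ 6.0000e-03, -5.5820e+01,  5.0472e+01,  1.3000e-02, -0.0000e+00,
       -0.0000e+00]), 'eef_pos': array([ 0.227, -0.555,  0.231]), 'tcp_rot': array([[ 0.926,  0.378, -0.   ],
       [ 0.378, -0.926,  0.001],
       [ 0.   , -0.001, -1.   ]]), 'force': array([ 0.065,  0.158, -0.421]), 'torque': array([-0.065,  0.036, -0.034]), 'grip_width': np.float64(1.004)} 0.0187
```

View pics/scene0.png

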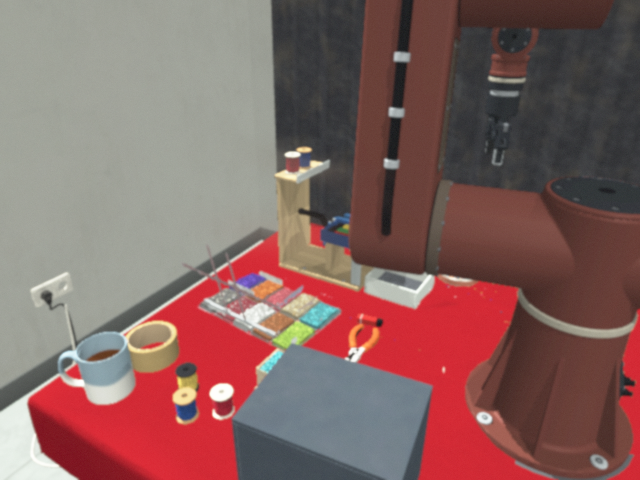

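View pics/top0.png

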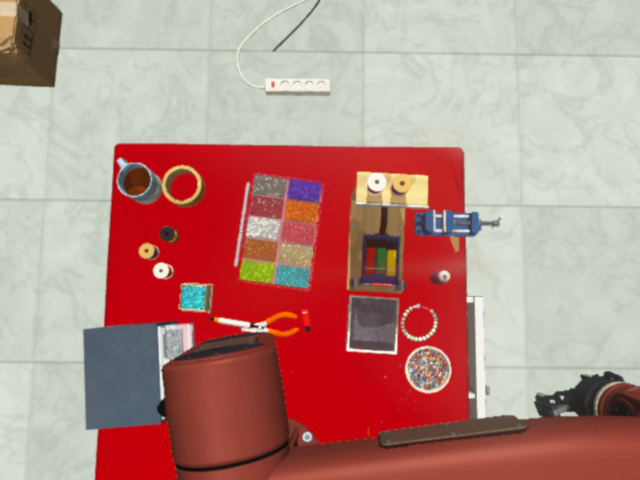

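The top view shows the stand at about (385,235), with the pan at (382,262) holding the tubes and the catch tray at (372,324). The glue bottle is at (442,276), the bracelet at (419,322), the bead box at (196,297) and a blue vise at (450,222). Candidates for the red tube are the one in the pan (~(371,260)) and the small red one by the pliers (306,320). I choose the one in the pan and will check it in a crop.

```bash
python3 - <<'E'
import cv2
a=cv2.imread('pics/top0.png')[160:360,290:510]; cv2.imwrite('pics/c1.png',cv2.resize(a,None,fx=3.6,fy=3,interpolation=cv2.INTER_CUBIC)[:600] if 0 else cv2.resize(a,(660,600),interpolation=cv2.INTER_CUBIC))
a=cv2.imread('pics/scene0.png')[140:320,260:450]; cv2.imwrite('pics/c2.png',cv2.resize(a,(633,600),interpolation=cv2.INTER_CUBIC))
E
```

```text
(no output)
```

View pics/c1.png

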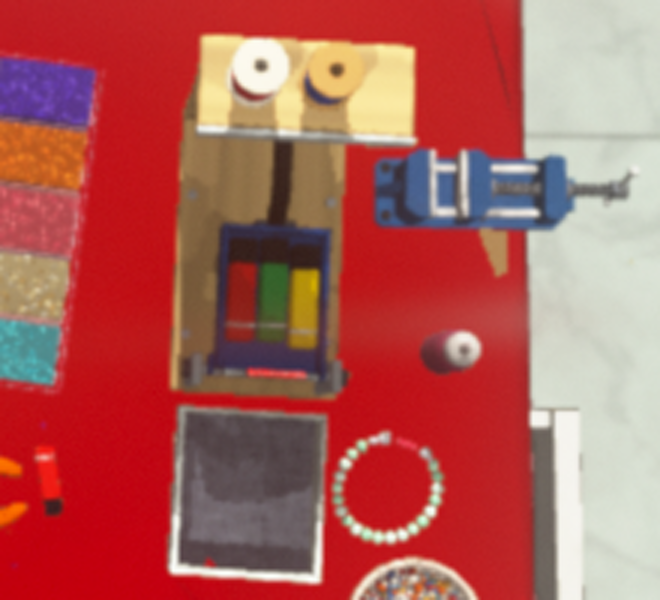

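View pics/c2.png

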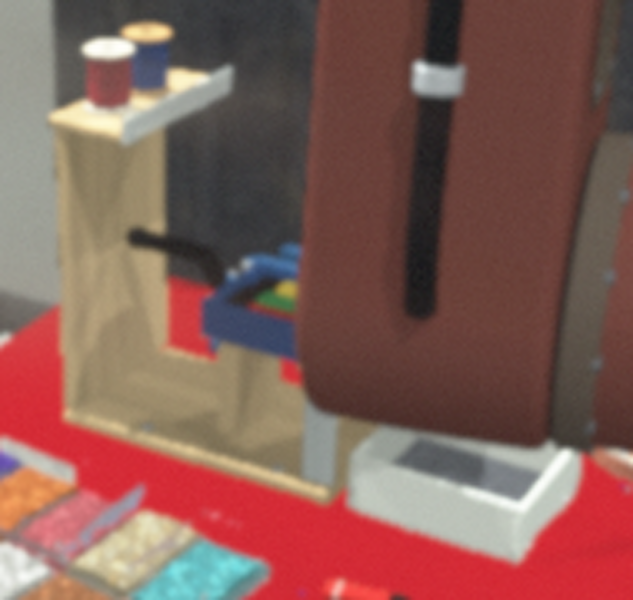

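```bash
python3 - <<'E'
from h import *
s=np.load('pics/top0.npz')
def c(u,v,z,n): print(n,np.round(onz(s,290+u/3,160+v/3,z),4))
c(170,390,.006,'baseFL');c(338,396,.006,'baseFR')
c(198,130,.235,'shelfL');c(415,140,.235,'shelfR')
c(200,36,.247,'shelfBL');c(415,46,.247,'shelfBR')
c(193,372,.1,'upL');c(333,378,.1,'upR')
c(249,373,.155,'tabL');c(308,374,.155,'tabR')
c(222,227,.12,'panBL');c(331,230,.12,'panBR')
c(277,225,.135,'hand0');c(284,143,.142,'hand1')
c(180,408,.045,'tr');c(326,414,.045,'tr');c(322,583,.045,'tr');c(170,574,.045,'tr')
c(463,350,.102,'glue');c(388,487,.009,'brac')
E
```

```text
baseFL [ 0.4121 -0.1699  0.006 ]
baseFR [ 0.409  -0.3016  0.006 ]
shelfL [ 0.576  -0.1727  0.235 ]
shelfR [ 0.5713 -0.3144  0.235 ]
shelfBL [ 0.6357 -0.1728  0.247 ]
shelfBR [ 0.631  -0.3125  0.247 ]
upL [ 0.4231 -0.1806  0.1   ]
upR [ 0.42   -0.2822  0.1   ]
tabL [ 0.421 -0.215  0.155]
tabR [ 0.4208 -0.2559  0.155 ]
panBL [ 0.5269 -0.1995  0.12  ]
panBR [ 0.5258 -0.2781  0.12  ]
hand0 [ 0.527  -0.2372  0.135 ]
hand1 [ 0.5849 -0.2414  0.142 ]
tr [ 0.3977 -0.1751  0.045 ]
tr [ 0.3945 -0.2859  0.045 ]
tr [ 0.2684 -0.2822  0.045 ]
tr [ 0.2738 -0.1682  0.045 ]
glue [ 0.4414 -0.3766  0.102 ]
brac [ 0.339  -0.3396  0.009 ]
```

Emit:
jog_arm --motion '[[[2, -1.3, 0, 0, 0, -1, 0], [4, -2.6, 0, 0, 0, -2, 0], [6, -4, 0, 0, 0, -3.2, 0], [8, -5.3, 0, 0, 0, -4.2, 0], [8, -5.3, 0, 0, 0, -5.3, 0], [8, -5.3, 0, 0, 0, -6.3, 0], [8, -5.3, 0, 0, 0, -7.4, 0], [8, -5.3, 0, 0, 0, -8.4, 0], [8, -5.3, 0, 0, 0, -9.5, 0], [8, -5.3, 0, 0, 0, -10.5, 0], [8, -5.3, 0, 0, 0, -11.5, 0], [8, -5.3, 0, 0, 0, -12.5, 0]]]' --grip_force 20

```text
clock: 1.3
eef_pos: [0.4429, -0.2379, 0.231]
tcp_rot: [[-0.538, 0.843, -0.0], [0.843, 0.538, 0.0], [0.001, -0.0, -1.0]]
force: [0.3, 0.0, 0.3]
grip_width: -0.002
```

```bash
cat >> h.py <<'E'
O=np.array([0.422,-0.236,0.]);PSI=-0.03
RS=np.array([[np.cos(PSI),-np.sin(PSI),0],[np.sin(PSI),np.cos(PSI),0],[0,0,1]])
def plan(xyz,a,st=None):
    """stand-frame TCP mm target + slant deg -> row units"""
    from scipy.spatial.transform import Rotation as R
    st=st or r.sense(); p=np.array(st['eef_pos']);M=np.array(st['tcp_rot'])
    t=O+RS@(np.array(xyz)/1000)
    a=np.radians(a); z=np.array([np.sin(a),0,-np.cos(a)]);y=np.array([0,1,0]);x=np.cross(y,z)
    G=RS@np.stack([x,y,z],1)
    return np.round(np.r_[M.T@(t-p)/.04, R.from_matrix(M.T@G).as_rotvec(degrees=True)/8],2)
def show():
    st=r.sense();p=RS.T@(np.array(st['eef_pos'])-O)*1000;z=RS.T@np.array(st['tcp_rot'])[:,2]
    print('t',round(float(st['clock']),2),'stand mm',p.round(1),'slant',np.degrees(np.arctan2(z[0],-z[2])).round(1),'F',np.round(RS.T@np.array(st['force']),2),'g',round(float(st['grip_width']),3),'q',np.round(st['q'],2))
E
python3 - <<'E'
from h import *
show(); print(plan([22,0,231],0))
E
```

```text
t 1.3 stand mm [ 21.   -1.3 231. ] slant -0.0 F [0.26 0.02 0.25] g -0.002 q [-0.75 -0.19 -0.19  1.57 -0.    0.25]
[ 0.01  0.04 -0.    0.   -0.   -6.96]
```

Emit:
jog_arm --motion '[[[0, 0, 0, 0, 0, -1, 0], [0, 0, 0, 0, 0, -2, 0], [0, 0, 0, 0, 0, -3, 0], [0, 0, 0, 0, 0, -4, 0], [0, 0, 0, 0, 0, -5, 0], [0, 0, 0, 0, 0, -6, 0], [0, 0, 0, 0, 0, -7, 0], [0, 0, 0, 0, 0, -7, 0]]]'

```text
clock: 2.1
eef_pos: [0.4429, -0.2381, 0.231]
tcp_rot: [[-1.0, 0.029, -0.0], [0.029, 1.0, 0.0], [0.0, 0.0, -1.0]]
force: [-0.3, 0.6, -0.6]
grip_width: -0.001
```

```bash
python3 - <<'E'
from h import *
show(); print(plan([22,0,147],0))
s=snap('scene','s1');t=snap('top','t1')
a=s['frame'][120:320,240:480,::-1];b=t['frame'][160:360,290:510,::-1]
cv2.imwrite('pics/c3.png',np.hstack([cv2.resize(a,(400,400)),cv2.resize(b,(400,400))]))
E
```

```text
t 2.1 stand mm [ 20.9  -1.5 231. ] slant -0.0 F [-0.34  0.59 -0.63] g -0.001 q [-0.75 -0.19 -0.19  1.57 -0.   -0.72]
[-0.03  0.04  2.1   0.   -0.    0.01]
```

View pics/c3.png

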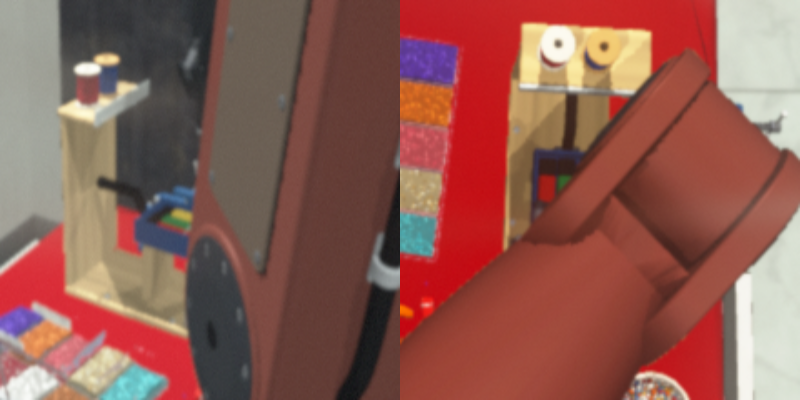

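The arm now hides the pan in both views (the scene view still shows the pan's back and the handle at crop (105,185)), so I'll work the gate by force readings.

Emit:
jog_arm --motion '[[[0, 0, 0.7, 0, 0, 0, 0], [0, 0.04, 1.4, 0, 0, 0, 0], [-0.03, 0.04, 2.1, 0, 0, 0, 0], [-0.03, 0.04, 2.1, 0, 0, 0, 0]]]'

```text
clock: 2.6
eef_pos: [0.4425, -0.235, 0.1435]
tcp_rot: [[-0.999, 0.034, -0.004], [0.034, 0.999, 0.004], [0.005, 0.004, -1.0]]
force: [-0.3, 0.9, -0.9]
grip_width: 0.001
```

Emit:
jog_arm --motion '[[[0.1, 0, 0, 0, 0, 0, 0], [0.2, 0, 0, 0, 0, 0, 0], [0.3, 0, 0, 0, 0, 0, 0], [0.4, 0, 0, 0, 0, 0, 0]]]'

```text
clock: 3.0
eef_pos: [0.4286, -0.2368, 0.1488]
tcp_rot: [[-0.999, 0.032, 0.002], [0.032, 1.0, -0.002], [-0.002, -0.002, -1.0]]
force: [1.3, 0.5, 2.0]
grip_width: -0.002
```

```bash
python3 - <<'E'
from h import *
show()
E
```

```text
t 3.0 stand mm [  6.6  -0.6 148.8] slant 0.1 F [1.29 0.57 2.  ] g -0.002 q [-0.77 -0.24 -0.38  1.43  0.   -0.74]
```

Emit:
jog_arm --motion '[[[0.1, 0, 0, 0, 0, 0, 0], [0.2, 0, 0, 0, 0, 0, 0], [0.2, 0, 0, 0, 0, 0, 0]]]'

```text
clock: 3.3
eef_pos: [0.4198, -0.236, 0.1474]
tcp_rot: [[-1.0, 0.032, -0.0], [0.032, 1.0, -0.0], [0.0, -0.0, -1.0]]
force: [0.8, -0.9, 0.5]
grip_width: 0.0
```

Emit:
jog_arm --motion '[[[0.1, 0, 0, 0, 0, 0, 0], [0.2, 0, 0, 0, 0, 0, 0], [0.2, 0, 0, 0, 0, 0, 0]]]'

```text
clock: 3.6
eef_pos: [0.4117, -0.2355, 0.1472]
tcp_rot: [[-1.0, 0.031, -0.0], [0.031, 1.0, 0.0], [0.0, 0.0, -1.0]]
force: [0.5, -0.5, 0.2]
grip_width: 0.004
```

```bash
python3 - <<'E'
from h import *
show()
E
```

```text
t 3.6 stand mm [-1.030e+01  1.000e-01  1.472e+02] slant -0.0 F [ 0.48 -0.47  0.2 ] g 0.004 q [-0.8  -0.29 -0.42  1.43 -0.   -0.76]
```

Emit:
jog_arm --motion '[[[0.1, 0, 0, 0, 0, 0, 0], [0.2, 0, 0, 0, 0, 0, 0], [0.2, 0, 0, 0, 0, 0, 0]]]'

```text
clock: 3.9
eef_pos: [0.4038, -0.2354, 0.1473]
tcp_rot: [[-1.0, 0.031, -0.0], [0.031, 1.0, -0.0], [0.0, -0.0, -1.0]]
force: [0.7, 0.1, 0.2]
grip_width: -0.001
```

```bash
python3 - <<'E'
from h import *
show()
t=snap('top','t2')
s=snap('scene','s2')
cv2.imwrite('pics/c4.png',np.hstack([cv2.resize(s['frame'][120:320,260:460,::-1],(400,400)),cv2.resize(t['frame'][160:360,290:490,::-1],(400,400))]))
E
```

```text
t 3.9 stand mm [-18.2   0.  147.3] slant -0.0 F [0.7  0.14 0.23] g -0.001 q [-0.81 -0.31 -0.44  1.44 -0.   -0.78]
```

View pics/c4.png

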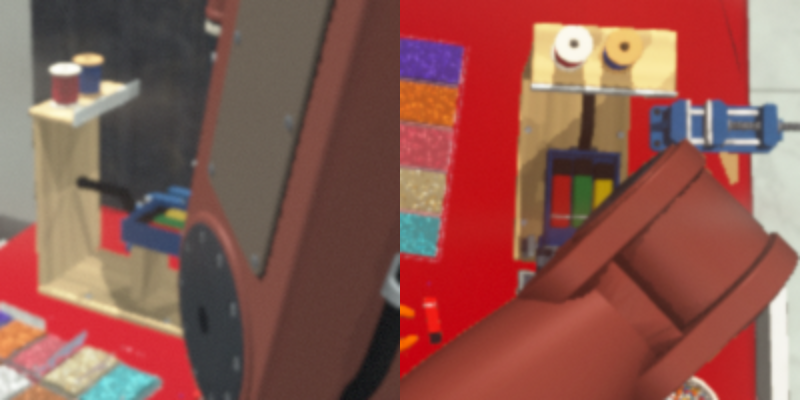

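Emit:
jog_arm --motion '[[[-0.15, 0, 0, 0, 0, 0, 0], [-0.15, 0, 0.15, 0, 0, 0, 0], [-0.15, 0, 0.3, 0, 0, 0, 0], [-0.08, 0, 0.36, 0, 0, 0, 0], [0, 0, 0.42, 0, 0, 0, 0], [0.06, 0, 0.46, 0, 0, 0, 0]]]'

```text
clock: 4.6
eef_pos: [0.4017, -0.2352, 0.1287]
tcp_rot: [[-1.0, 0.031, 0.0], [0.031, 1.0, 0.0], [-0.0, 0.0, -1.0]]
force: [2.5, -1.2, 0.3]
grip_width: 0.001
```

Emit:
jog_arm --motion '[[[0.07, 0, 0.05, 0, 0, 0, 0], [0.15, 0, 0.14, 0, 0, 0, 0], [0.22, 0, 0.24, 0, 0, 0, 0]]]'

```text
clock: 4.9
eef_pos: [0.3927, -0.2351, 0.1192]
tcp_rot: [[-1.0, 0.031, -0.0], [0.031, 1.0, -0.0], [0.0, -0.0, -1.0]]
force: [-0.4, 0.9, 2.6]
grip_width: -0.004
```

```bash
python3 - <<'E'
from h import *
show()
E
```

```text
t 4.9 stand mm [-29.4   0.  119.2] slant -0.0 F [-0.43  0.86  2.62] g -0.004 q [-0.83 -0.34 -0.51  1.39 -0.   -0.8 ]
```

Emit:
jog_arm --motion '[[[0.05, 0, 0.1, 0, 0, 0, 0], [0.11, 0, 0.21, 0, 0, 0, 0], [0.14, 0, 0.32, 0, 0, 0, 0], [0.17, 0, 0.43, 0, 0, 0, 0]]]'

```text
clock: 5.3
eef_pos: [0.386, -0.2349, 0.1017]
tcp_rot: [[-1.0, 0.031, -0.0], [0.031, 1.0, -0.0], [0.0, -0.0, -1.0]]
force: [0.1, 0.8, 3.0]
grip_width: -0.003
```

Emit:
jog_arm --motion '[[[0, 0, 0.05, 0, 0, 0, 0], [0, 0, 0.1, 0, 0, 0, 0]]]'

```text
clock: 5.5
eef_pos: [0.3861, -0.2348, 0.0978]
tcp_rot: [[-1.0, 0.031, -0.0], [0.031, 1.0, 0.0], [0.0, 0.0, -1.0]]
force: [-1.6, 1.0, 2.4]
grip_width: 0.0
```

Emit:
jog_arm --motion '[[[0, 0, 0.03, 0, 0, 0, 0], [0, 0, 0.06, 0, 0, 0, 0]]]'

```text
clock: 5.7
eef_pos: [0.3862, -0.2348, 0.0956]
tcp_rot: [[-1.0, 0.031, -0.0], [0.031, 1.0, 0.0], [0.0, 0.0, -1.0]]
force: [-0.7, -0.1, 2.1]
grip_width: -0.002
```

```bash
python3 - <<'E'
from h import *
show()
E
```

```text
t 5.7 stand mm [-35.8   0.1  95.6] slant -0.0 F [-0.73 -0.12  2.15] g -0.002 q [-0.84 -0.35 -0.57  1.35 -0.   -0.81]
```

Emit:
jog_arm --motion '[[[0, 0, 0.03, 0, 0, 0, 0], [0, 0, 0.04, 0, 0, 0, 0]]]'

```text
clock: 5.9
eef_pos: [0.3862, -0.2348, 0.094]
tcp_rot: [[-1.0, 0.031, -0.0], [0.031, 1.0, -0.0], [0.0, -0.0, -1.0]]
force: [-2.1, 0.9, 2.1]
grip_width: 0.002
```

Emit:
jog_arm --motion '[[[0, 0, 0.03, 0, 0, 0, 0], [0, 0, 0.04, 0, 0, 0, 0]]]'

```text
clock: 6.1
eef_pos: [0.3863, -0.2349, 0.0925]
tcp_rot: [[-1.0, 0.031, 0.0], [0.031, 1.0, -0.0], [-0.0, -0.0, -1.0]]
force: [-1.2, 0.5, 4.9]
grip_width: 0.001
```

```bash
python3 - <<'E'
from h import *
show()
E
```

```text
t 6.1 stand mm [-35.7   0.1  92.5] slant 0.0 F [-1.2   0.48  4.86] g 0.001 q [-0.84 -0.34 -0.57  1.34  0.   -0.81]
```

The contact force rose to 4.9 N, so the gate is at its stop. I'll lift off, slant the tool and look.

Emit:
jog_arm --motion '[[[0, 0, -0.5, 0, 0, 0, 0], [0, 0, -1.5, 0, 0, 0, 0], [0, 0, -2.6, 0, 0, 0, 30], [0, 0, -3.6, 0, 0, 0, 50], [0, 0, -3.6, 0, -1, 0, 50], [0, 0, -3.6, 0, -2, 0, 50], [0, 0, -3.6, 0, -3, 0, 50], [0, 0, -3.6, 0, -4, 0, 50], [0, 0, -3.6, 0, -5, 0, 50], [0, 0, -3.6, 0, -5, 0, 50]]]'

```text
clock: 7.1
eef_pos: [0.3955, -0.2696, 0.2399]
tcp_rot: [[-0.774, 0.01, 0.633], [0.031, 0.999, 0.022], [-0.632, 0.036, -0.774]]
force: [-0.1, -0.1, -0.1]
grip_width: 0.5
```

```bash
python3 - <<'E'
from h import *
show(); print(plan([104,0,190],40))
t=snap('top','t3')
s=snap('scene','s3')
cv2.imwrite('pics/c5.png',np.hstack([cv2.resize(s['frame'][120:320,260:460,::-1],(400,400)),cv2.resize(t['frame'][160:360,290:490,::-1],(400,400))]))
E
```

```text
t 7.1 stand mm [-25.5 -34.4 239.9] slant 39.2 F [-0.13 -0.1  -0.07] g 0.5 q [-1.32 -0.84 -0.76  1.48  0.67 -1.24]
[-1.71  0.75  3.05  0.29 -0.09 -0.05]
```

View pics/c5.png

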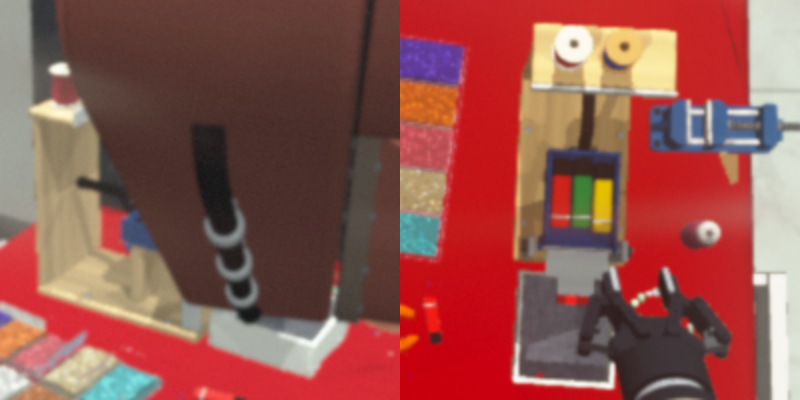

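The top crop shows the gate lying flat with its red tip at (572,300), all three tubes still in the pan, and the tray and bystanders unmoved. Next is the pre-approach to the handle.

Emit:
jog_arm --motion '[[[-0.5, 0.2, 0.8, 0.1, 0, 0, 50], [-1, 0.45, 1.6, 0.2, 0, 0, 50], [-1.4, 0.6, 2.4, 0.3, -0.1, 0, 50], [-1.71, 0.75, 3.05, 0.3, -0.1, 0, 50], [-1.71, 0.75, 3.05, 0.3, -0.1, 0, 50], [-1.71, 0.75, 3.05, 0.3, -0.1, 0, 50]]]'

```text
clock: 7.8
eef_pos: [0.5282, -0.2342, 0.1923]
tcp_rot: [[-0.768, 0.027, 0.64], [0.021, 1.0, -0.017], [-0.641, -0.0, -0.768]]
force: [-0.5, 0.4, -0.3]
grip_width: 0.502
```

```bash
python3 - <<'E'
from h import *
show(); print(plan([162,0,121],40))
t=snap('top','t4')
s=snap('scene','s4')
cv2.imwrite('pics/c6.png',np.hstack([cv2.resize(s['frame'][120:320,260:460,::-1],(400,400)),cv2.resize(t['frame'][160:360,290:490,::-1],(400,400))]))
E
```

```text
t 7.8 stand mm [106.1   4.9 192.3] slant 39.8 F [-0.51  0.39 -0.35] g 0.502 q [-0.93 -0.76 -0.83  1.02  0.53 -0.77]
[ 0.07 -0.13  2.26  0.01 -0.02  0.02]
```

View pics/c6.png

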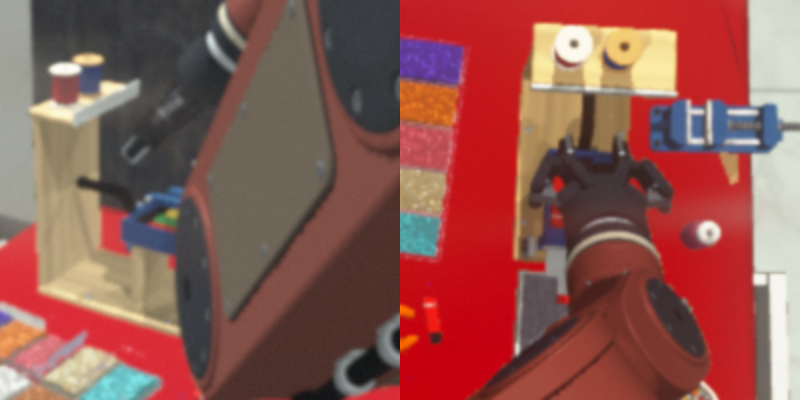

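```bash
python3 - <<'E'
from h import *
t=np.load('pics/t4.npz');st=r.sense()
print('tcp px',proj(t,st['eef_pos']))
for x in(0.14,.15): print('handle pred',proj(t,O+RS@np.array([x,0,.142])), 'scene',proj(np.load('pics/s4.npz'),O+RS@np.array([x,0,.135])))
f=t['frame'].astype(int)
for v in range(206,232,3):
    row=f[v,372:402]; d=np.where(row.sum(1)<130)[0]; print(v,d+372)
E
```

```text
tcp px [385.41636896 231.11032002]
handle pred [384.13088603 218.31019479] scene [316.96379308 214.65507287]
handle pred [384.26073636 213.67411533] scene [313.47224591 213.79561569]
206 []
209 []
212 []
215 []
218 [383]
221 [382 383]
224 [382 384]
227 [381 382 383 384]
230 [380 381 382 383 384]
```

Emit:
jog_arm --motion '[[[0.07, -0.07, 0.4, 0, 0, 0, 50], [0.07, -0.07, 0.8, 0, 0, 0, 50], [0.07, -0.07, 1.2, 0, 0, 0, 50], [0.07, -0.07, 1.6, 0, 0, 0, 50], [0.07, -0.07, 1.95, 0, 0, 0, 50], [0.07, -0.07, 2.25, 0, 0, 0, 50], [0.07, -0.07, 2.25, 0, 0, 0, 50]]]'

```text
clock: 8.6
eef_pos: [0.5824, -0.241, 0.1202]
tcp_rot: [[-0.768, 0.031, 0.64], [0.025, 1.0, -0.019], [-0.64, 0.001, -0.768]]
force: [0.4, -0.4, -0.3]
grip_width: 0.499
```

```bash
python3 - <<'E'
from h import *
show(); print(plan([162,2,121],40))
t=snap('top','t5')
s=snap('scene','s5')
cv2.imwrite('pics/c7.png',np.hstack([cv2.resize(s['frame'][150:270,270:390,::-1],(400,400)),cv2.resize(t['frame'][160:360,290:490,::-1],(400,400))]))
E
```

```text
t 8.6 stand mm [160.5  -0.2 120.2] slant 39.8 F [ 0.41 -0.4  -0.29] g 0.499 q [-0.83 -0.55 -0.83  0.76  0.48 -0.67]
[-0.04  0.05  0.01 -0.   -0.02 -0.01]
```

View pics/c7.png

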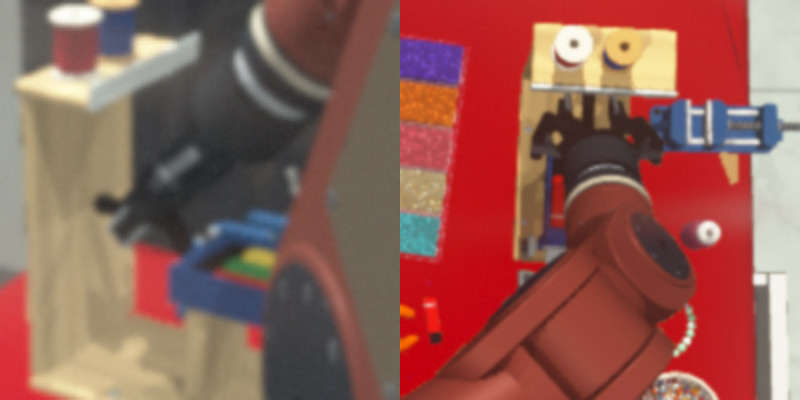

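The scene crop shows the fingers around the handle at (130,215), and the top crop shows it between the jaws. Closing.

Emit:
jog_arm --motion '[[[0, 0.03, 0, 0, 0, 0, 25], [0, 0.03, 0, 0, 0, 0, 10], [0, 0.03, 0, 0, 0, 0, 0], [0, 0.03, 0, 0, 0, 0, 0], [0, 0.03, 0, 0, 0, 0, 0], [0, 0.03, 0, 0, 0, 0, 0]]]' --grip_force 25

```text
clock: 9.3
eef_pos: [0.5829, -0.2388, 0.122]
tcp_rot: [[-0.766, 0.03, 0.642], [0.024, 1.0, -0.018], [-0.642, 0.002, -0.767]]
force: [-8.4, 7.7, 7.3]
grip_width: 0.15
```

```bash
python3 - <<'E'
from h import *
show()
E
```

```text
t 9.3 stand mm [160.9   2.  122. ] slant 39.9 F [-8.6   7.45  7.29] g 0.15 q [-0.83 -0.55 -0.83  0.76  0.48 -0.67]
```

Emit:
jog_arm --motion '[[[0, 0.05, -0.05, 0, 0, 0, 0], [0, 0.05, -0.05, 0, 0, 0, 0]]]'

```text
clock: 9.5
eef_pos: [0.5821, -0.2387, 0.1242]
tcp_rot: [[-0.766, 0.032, 0.642], [0.022, 0.999, -0.022], [-0.643, -0.003, -0.766]]
force: [5.0, -4.0, -1.5]
grip_width: 0.156
```

```bash
python3 - <<'E'
from h import *
show()
st=r.sense(); M=np.array(st['tcp_rot'])
# arc plan in current tool frame: handle rel pivot at gp
p=RS.T@(np.array(st['eef_pos'])-O)*1000; z=RS.T@M[:,2]
gp=p-18.7*z; print('gp',gp.round(1))
d=gp-np.array([0,0,85])
for t in np.arange(.1,.75,.1):
    c,s=np.cos(t),np.sin(t)
    n=np.array([c*d[0]-s*d[2],d[1],s*d[0]+c*d[2]])-d
    print(round(t,2),n.round(1),'units fixed-orient',np.round(M.T@RS@n/40,2))
E
```

```text
t 9.5 stand mm [160.1   2.1 124.2] slant 40.0 F [ 5.07 -3.83 -1.55] g 0.156 q [-0.83 -0.56 -0.84  0.77  0.48 -0.67]
gp [148.1   2.1 138.5]
0.1 [-6.1  0.  14.5] units fixed-orient [-0.12 -0.   -0.38]
0.2 [-13.6   0.   28.3] units fixed-orient [-0.2  -0.   -0.76]
0.3 [-22.4   0.   41.4] units fixed-orient [-0.23 -0.   -1.15]
0.4 [-32.5   0.   53.4] units fixed-orient [-0.24 -0.   -1.55]
0.5 [-43.8   0.   64.4] units fixed-orient [-0.2  -0.01 -1.94]
0.6 [-56.1   0.   74.3] units fixed-orient [-0.12 -0.01 -2.32]
0.7 [-69.3   0.   82.8] units fixed-orient [-0.   -0.01 -2.7 ]
```

Emit:
jog_arm --motion '[[[-0.03, 0, -0.1, 0, 0, 0, 0], [-0.07, 0, -0.2, 0, 0, 0, 0], [-0.1, 0, -0.3, 0, 0, 0, 0], [-0.12, 0, -0.4, 0, 0, 0, 0], [-0.15, 0, -0.5, 0, 0, 0, 0], [-0.17, 0, -0.6, 0, 0, 0, 0], [-0.19, 0, -0.7, 0, 0, 0, 0], [-0.2, 0, -0.76, 0, 0, 0, 0]]]'

```text
clock: 10.3
eef_pos: [0.5679, -0.2381, 0.1514]
tcp_rot: [[-0.767, 0.032, 0.641], [0.024, 0.999, -0.022], [-0.641, -0.001, -0.768]]
force: [1.1, -5.8, -3.8]
grip_width: 0.155
```

```bash
python3 - <<'E'
from h import *
show()
t=snap('top','t6')
s=snap('scene','s6')
cv2.imwrite('pics/c8.png',np.hstack([cv2.resize(s['frame'][130:330,270:470,::-1],(400,400)),cv2.resize(t['frame'][160:360,290:490,::-1],(400,400))]))
E
```

```text
t 10.3 stand mm [145.9   2.3 151.4] slant 39.9 F [ 1.23 -5.81 -3.76] g 0.155 q [-0.85 -0.62 -0.83  0.85  0.49 -0.69]
```

View pics/c8.png

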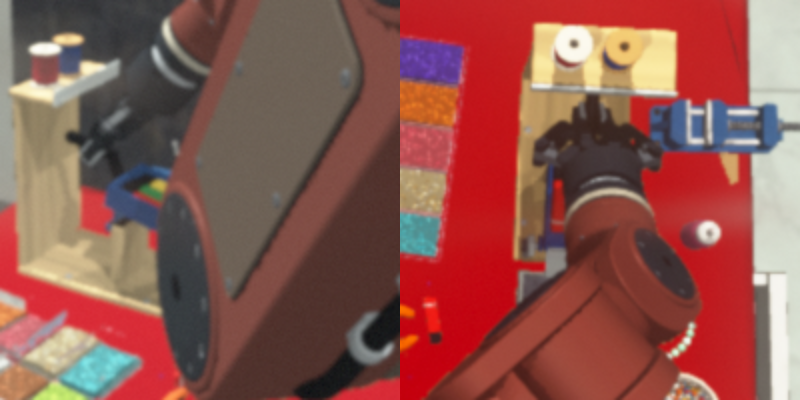

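Emit:
jog_arm --motion '[[[-0.01, -0.02, -0.1, 0, 0, 0, 0], [-0.02, -0.02, -0.2, 0, 0, 0, 0], [-0.03, -0.02, -0.3, 0, 0, 0, 0], [-0.03, -0.02, -0.4, 0, 0, 0, 0], [-0.03, -0.02, -0.47, 0, 0, 0, 0], [-0.04, -0.02, -0.54, 0, 0, 0, 0], [-0.04, -0.02, -0.61, 0, 0, 0, 0], [-0.04, -0.02, -0.68, 0, 0, 0, 0], [-0.04, -0.02, -0.75, 0, 0, 0, 0], [-0.04, -0.02, -0.8, 0, 0, 0, 0], [-0.04, -0.02, -0.8, 0, 0, 0, 0], [-0.04, -0.02, -0.8, 0, 0, 0, 0]]]'

```text
clock: 11.6
eef_pos: [0.5488, -0.2372, 0.1762]
tcp_rot: [[-0.767, 0.031, 0.641], [0.024, 1.0, -0.019], [-0.641, 0.001, -0.768]]
force: [-1.9, -3.0, -3.8]
grip_width: 0.152
```

```bash
python3 - <<'E'
from h import *
show()
t=snap('top','t7')
s=snap('scene','s7')
cv2.imwrite('pics/c9.png',np.hstack([cv2.resize(s['frame'][130:330,270:470,::-1],(400,400)),cv2.resize(t['frame'][160:360,290:490,::-1],(400,400))]))
E
```

```text
t 11.6 stand mm [126.8   2.6 176.2] slant 39.9 F [-1.77 -3.09 -3.84] g 0.152 q [-0.89 -0.69 -0.82  0.94  0.51 -0.73]
```

View pics/c9.png

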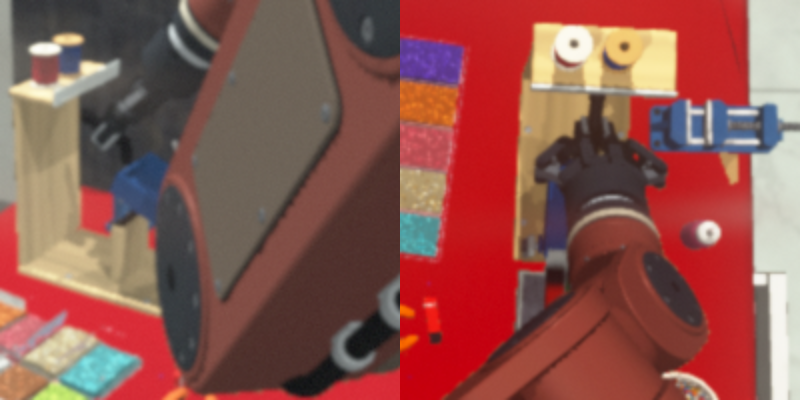

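Emit:
jog_arm --motion '[[[0, 0, -0.07, 0, 0, 0, 0], [0.01, 0, -0.14, 0, 0, 0, 0], [0.02, 0, -0.21, 0, 0, 0, 0], [0.03, 0, -0.28, 0, 0, 0, 0], [0.04, 0, -0.35, 0, 0, 0, 0], [0.05, 0, -0.42, 0, 0, 0, 0], [0.06, 0, -0.49, 0, 0, 0, 0], [0.08, 0, -0.56, 0, 0, 0, 0], [0.08, 0, -0.56, 0, 0, 0, 0], [0.08, 0, -0.56, 0, 0, 0, 0]]]'

```text
clock: 12.7
eef_pos: [0.5324, -0.2366, 0.192]
tcp_rot: [[-0.767, 0.03, 0.642], [0.023, 1.0, -0.019], [-0.642, 0.001, -0.767]]
force: [1.4, 2.3, -1.5]
grip_width: 0.153
```

```bash
python3 - <<'E'
from h import *
show()
t=snap('top','t8')
s=snap('scene','s8')
cv2.imwrite('pics/c10.png',np.hstack([cv2.resize(s['frame'][130:330,270:470,::-1],(400,400)),cv2.resize(t['frame'][160:360,290:490,::-1],(400,400))]))
E
```

```text
t 12.7 stand mm [110.4   2.7 192. ] slant 39.9 F [ 1.37  2.34 -1.48] g 0.153 q [-0.92 -0.75 -0.82  1.01  0.52 -0.76]
```

View pics/c10.png

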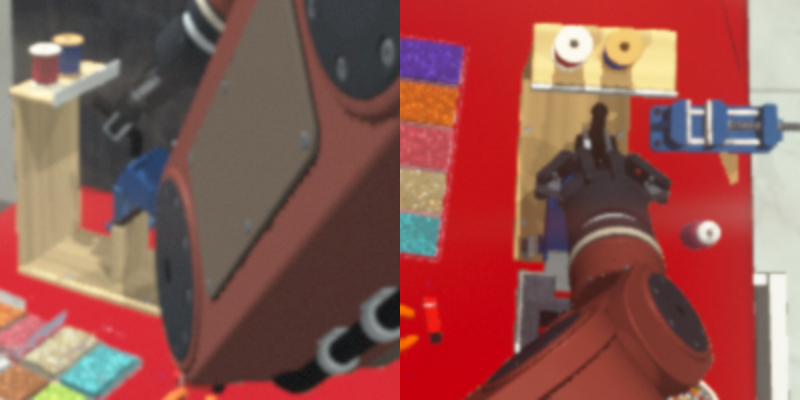

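Emit:
jog_arm --motion '[[[0.02, 0, -0.08, 0, 0, 0, 0], [0.04, 0, -0.16, 0, 0, 0, 0], [0.06, 0, -0.24, 0, 0, 0, 0], [0.08, 0, -0.32, 0, 0, 0, 0], [0.1, 0, -0.4, 0, 0, 0, 0], [0.1, 0, -0.4, 0, 0, 0, 0], [0.1, 0, -0.4, 0, 0, 0, 0], [0.1, 0, -0.4, 0, 0, 0, 0]]]'

```text
clock: 13.6
eef_pos: [0.5187, -0.236, 0.2012]
tcp_rot: [[-0.767, 0.03, 0.641], [0.024, 1.0, -0.019], [-0.641, 0.001, -0.768]]
force: [1.6, 5.2, -1.1]
grip_width: 0.153
```

```bash
python3 - <<'E'
from h import *
show()
t=snap('top','t9')
s=snap('scene','s9')
cv2.imwrite('pics/c11.png',np.hstack([cv2.resize(s['frame'][130:330,270:470,::-1],(400,400)),cv2.resize(t['frame'][220:370,320:470,::-1],(400,400))]))
E
```

```text
t 13.6 stand mm [ 96.6   2.9 201.2] slant 39.9 F [ 1.49  5.24 -1.09] g 0.153 q [-0.95 -0.79 -0.83  1.06  0.54 -0.79]
```

View pics/c11.png

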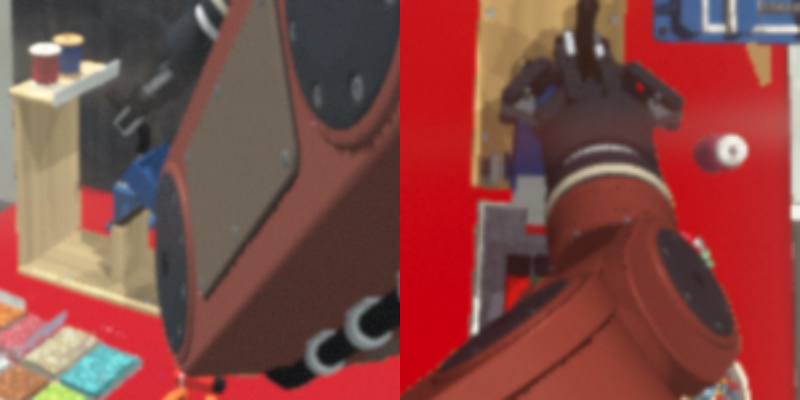

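```bash
python3 - <<'E'
from h import *
st=r.sense(); M=np.array(st['tcp_rot'])
p=RS.T@(np.array(st['eef_pos'])-O)*1000; z=RS.T@M[:,2]
gp=p-18.7*z; d=gp-np.array([0,0,85]); R0=np.hypot(d[0],d[2]);A=np.arctan2(d[2],d[0]);print(R0,A, 'level', np.hypot(148.1,53.5),np.arctan2(53.5,148.1))
for t in np.linspace(A,np.arctan2(53.5,148.1)-.01,13)[1:]:
    n=np.array([R0*np.cos(t),d[1],R0*np.sin(t)])-d
    print(round(t,2),np.round(M.T@RS@n/40,2))
E
```

```text
155.58025945276984 0.9954328309827077 level 157.4670124184745 0.3466550065249728
0.94 [-0.06 -0.    0.21]
0.89 [-0.1  -0.    0.41]
0.83 [-0.14 -0.    0.62]
0.78 [-0.16 -0.    0.84]
0.72 [-0.17 -0.    1.05]
0.67 [-0.17 -0.    1.26]
0.61 [-0.16 -0.    1.48]
0.56 [-0.14 -0.    1.69]
0.5 [-0.1 -0.   1.9]
0.45 [-0.05 -0.    2.11]
0.39 [ 0.01 -0.    2.31]
0.34 [ 0.07 -0.    2.52]
```

Emit:
jog_arm --motion '[[[-0.06, 0, 0.21, 0, 0, 0, 0], [-0.1, 0, 0.41, 0, 0, 0, 0], [-0.14, 0, 0.62, 0, 0, 0, 0], [-0.16, 0, 0.84, 0, 0, 0, 0], [-0.17, 0, 1.05, 0, 0, 0, 0], [-0.17, 0, 1.26, 0, 0, 0, 0], [-0.16, 0, 1.48, 0, 0, 0, 0], [-0.14, 0, 1.69, 0, 0, 0, 0], [-0.12, 0, 1.8, 0, 0, 0, 0], [-0.1, 0, 1.9, 0, 0, 0, 0], [-0.08, 0, 2, 0, 0, 0, 0], [-0.05, 0, 2.11, 0, 0, 0, 0]]]'

```text
clock: 14.9
eef_pos: [0.5747, -0.2384, 0.1379]
tcp_rot: [[-0.767, 0.031, 0.641], [0.024, 1.0, -0.02], [-0.641, -0.0, -0.767]]
force: [1.9, 0.5, 1.6]
grip_width: 0.156
```

Emit:
jog_arm --motion '[[[0.03, 0, 0.1, 0, 0, 0, 0], [0.05, 0, 0.2, 0, 0, 0, 0], [0.08, 0, 0.28, 0, 0, 0, 0], [0.1, 0, 0.36, 0, 0, 0, 0], [0.1, 0, 0.36, 0, 0, 0, 0]]]'

```text
clock: 15.4
eef_pos: [0.5806, -0.2386, 0.1238]
tcp_rot: [[-0.767, 0.031, 0.641], [0.024, 1.0, -0.02], [-0.641, -0.0, -0.768]]
force: [1.7, -3.4, 0.0]
grip_width: 0.154
```

```bash
python3 - <<'E'
from h import *
show(); print(plan([160.1,2.5,123],40))
t=snap('top','t10')
s=snap('scene','s10')
cv2.imwrite('pics/c12.png',np.hstack([cv2.resize(s['frame'][130:330,270:470,::-1],(400,400)),cv2.resize(t['frame'][220:370,320:470,::-1],(400,400))]))
E
```

```text
t 15.4 stand mm [158.6   2.2 123.8] slant 39.9 F [ 1.81 -3.33  0.02] g 0.154 q [-0.83 -0.56 -0.84  0.77  0.48 -0.67]
[-0.01  0.01  0.04 -0.01 -0.02 -0.01]
```

View pics/c12.png

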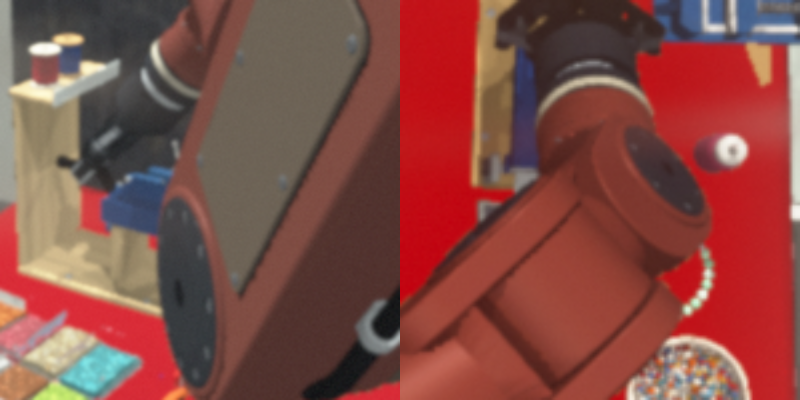

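The pan is nearly level, and in the scene crop (135,195) no tubes are visible over the wall. I'll lower the last bit until the rest takes the weight.

Emit:
jog_arm --motion '[[[0.02, 0, 0.03, 0, 0, 0, 0], [0.03, 0, 0.06, 0, 0, 0, 0], [0.03, 0, 0.06, 0, 0, 0, 0]]]'

```text
clock: 15.8
eef_pos: [0.5813, -0.2387, 0.1232]
tcp_rot: [[-0.767, 0.031, 0.641], [0.024, 1.0, -0.02], [-0.642, -0.0, -0.767]]
force: [-17.7, 1.4, 15.2]
grip_width: 0.154
```

Emit:
jog_arm --motion '[[[0.02, 0, 0.02, 0, 0, 0, 0], [0.02, 0, 0.04, 0, 0, 0, 0]]]'

```text
clock: 16.0
eef_pos: [0.582, -0.2388, 0.1226]
tcp_rot: [[-0.766, 0.031, 0.642], [0.023, 1.0, -0.02], [-0.643, -0.0, -0.766]]
force: [-22.7, 3.5, 23.0]
grip_width: 0.154
```

```bash
python3 - <<'E'
from h import *
show()
E
```

```text
t 16.0 stand mm [160.1   2.  122.6] slant 40.0 F [-22.79   2.86  23.03] g 0.154 q [-0.83 -0.56 -0.84  0.76  0.48 -0.67]
```

The rest carries the tray. I'll relieve the force, open and retreat along the tool axis.

Emit:
jog_arm --motion '[[[-0.03, 0, -0.07, 0, 0, 0, 0], [-0.03, 0, -0.07, 0, 0, 0, 0], [-0.03, 0, -0.07, 0, 0, 0, 15], [-0.03, 0, -0.07, 0, 0, 0, 35], [-0.03, 0, -0.07, 0, 0, 0, 50], [-0.03, 0, -0.07, 0, 0, 0, 50], [-0.03, 0, -0.6, 0, 0, 0, 50], [-0.03, 0, -1.2, 0, 0, 0, 50], [-0.03, 0, -1.8, 0, 0, 0, 50], [-0.03, 0, -2.4, 0, 0, 0, 50], [-0.03, 0, -2.4, 0, 0, 0, 50]]]'

```text
clock: 17.1
eef_pos: [0.5209, -0.2374, 0.1973]
tcp_rot: [[-0.766, 0.031, 0.643], [0.023, 1.0, -0.022], [-0.643, -0.002, -0.766]]
force: [0.2, -0.9, 1.1]
grip_width: 0.5
```

```bash
python3 - <<'E'
from h import *
show(); print(plan([-25,-35,245],40))
t=snap('top','t11')
s=snap('scene','s11')
cv2.imwrite('pics/c13.png',np.hstack([cv2.resize(s['frame'][130:330,270:470,::-1],(400,400)),cv2.resize(t['frame'][180:380,300:500,::-1],(400,400))]))
E
```

```text
t 17.1 stand mm [ 98.9   1.6 197.3] slant 40.0 F [ 0.18 -0.91  1.12] g 0.5 q [-0.95 -0.78 -0.83  1.05  0.53 -0.78]
[ 1.6  -0.92 -2.9  -0.02  0.    0.  ]
```

View pics/c13.png

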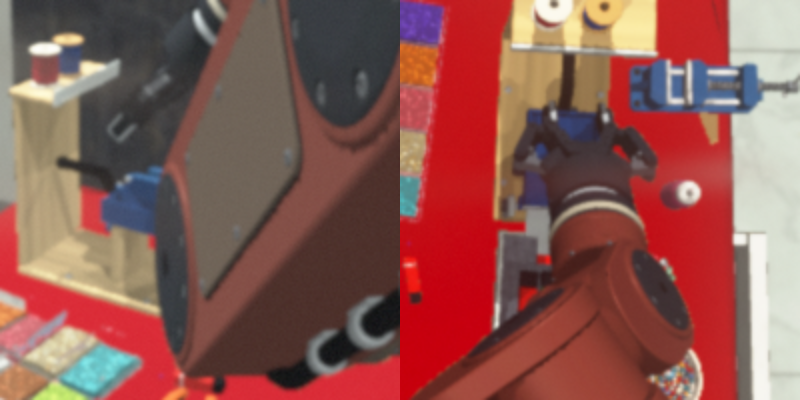

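```bash
python3 - <<'E'
from h import *
print(plan([40,-10,260],0)); print(plan([40,-10,260],40))
E
```

```text
[ 0.08 -0.31 -2.21 -0.    4.99 -0.01]
[ 0.08 -0.31 -2.21 -0.   -0.01 -0.01]
```

Emit:
jog_arm --motion '[[[0, -0.1, -0.8, 0, 0, 0, 50], [0.1, -0.3, -1.6, 0, 1, 0, 50], [0.1, -0.3, -2.2, 0, 2, 0, 50], [0.1, -0.3, -2.2, 0, 3, 0, 50], [0.1, -0.3, -2.2, 0, 4, 0, 50], [0.1, -0.3, -2.2, 0, 5, 0, 50], [0.1, -0.3, -2.2, 0, 5, 0, 50]]]'

```text
clock: 17.9
eef_pos: [0.4628, -0.246, 0.2526]
tcp_rot: [[-1.0, 0.028, -0.014], [0.028, 1.0, 0.008], [0.014, 0.007, -1.0]]
force: [-0.2, 0.7, -0.9]
grip_width: 0.501
```

```bash
python3 - <<'E'
from h import *
show()
st=r.sense();M=np.array(st['tcp_rot']);print(M.T@(np.array([.25,-.56,.26])-st['eef_pos'])/.04)
E
```

```text
t 17.9 stand mm [ 41.1  -8.8 252.6] slant -0.8 F [-0.18  0.71 -0.86] g 0.501 q [-0.74 -0.1  -0.07  1.62 -0.   -0.71]
[ 5.10154823 -7.99458384 -0.17072017]
```

Emit:
jog_arm --motion '[[[0.6, -1, -0.2, 0, 0, 0, 50], [1.2, -2, -0.2, 0, 0, 0, 50], [1.8, -3, -0.2, 0, 0, 0, 50], [2.5, -4, -0.2, 0, 0, 0, 50], [3.2, -5, -0.2, 0, 0, 0, 50], [3.8, -6, -0.2, 0, 0, 0, 50], [4.5, -7, -0.2, 0, 0, 0, 50], [5.1, -8, -0.2, 0, 0, 0, 50], [5.1, -8, -0.2, 0, 0, 0, 50], [5.1, -8, -0.2, 0, 0, 0, 50]]]'

```text
clock: 18.9
eef_pos: [0.2468, -0.5604, 0.2666]
tcp_rot: [[-0.999, 0.032, -0.001], [0.032, 0.999, 0.001], [0.001, 0.001, -1.0]]
force: [-0.3, 0.8, 0.3]
grip_width: 0.5
```

```bash
python3 - <<'E'
from h import *
show()
t=snap('top','t12')
cv2.imwrite('pics/c14.png',cv2.resize(t['frame'][180:380,300:500,::-1],(600,600),interpolation=cv2.INTER_CUBIC))
s=snap('scene','s12')
E
```

```text
t 18.9 stand mm [-165.4 -329.5  266.6] slant -0.1 F [-0.35  0.79  0.3 ] g 0.5 q [-1.37  0.16  0.22  1.63 -0.   -1.34]
```

View pics/c14.png

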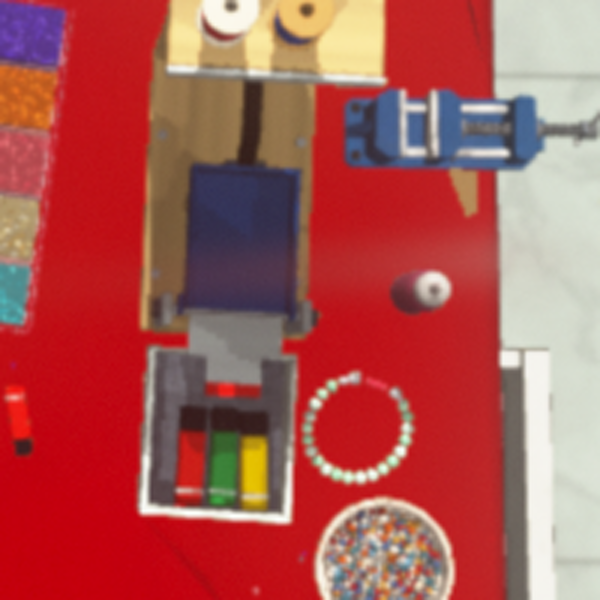

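View pics/s12.png

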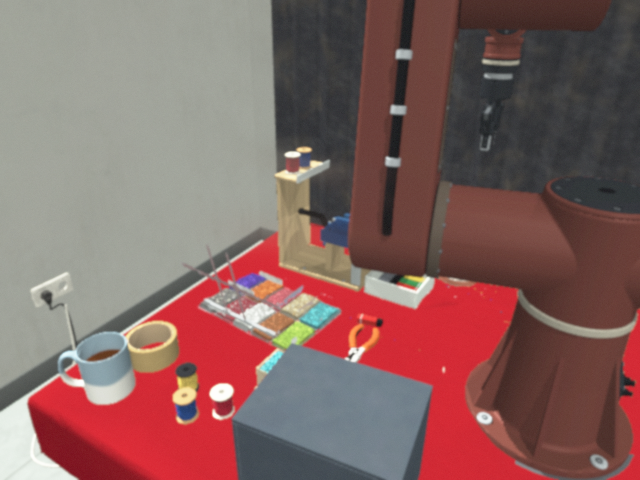

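The top crop shows the pan empty and level, and the gate down with its red tip at (232,390). The red, green and yellow tubes lie side by side in the tray at about (192,457), (224,457) and (255,457). The bystanders haven't moved. I'll do a quick numeric check and hand in.

```bash
python3 - <<'E'
from h import *
t=np.load('pics/t12.npz'); P=lambda u,v,z:onz(t,300+u/3,180+v/3,z)
c=np.mean([P(148,350,.045),P(297,354,.045),P(292,522,.045),P(139,514,.045)],0)
for n,u in(('red',192),('green',224),('yellow',255)): print(n,((P(u,457,.028)-c)[:2]*1000).round(1))
d=np.abs(np.load('pics/top0.npz')['frame'].astype(int)-t['frame']).sum(2)
for n,(a,b,e,f) in dict(glue=(425,262,458,290),brac=(400,303,440,342),box=(178,282,215,312)).items(): print(n,'changed px',(d[b:f,a:e]>90).sum())
r.job_done()
E
```

```text
red [-17.9  18.7]
green [-17.6  -5.7]
yellow [-17.3 -29.4]
glue changed px 0
brac changed px 0
box changed px 0
the job is handed in; nothing more can be done
```

I lowered the gate to its stop with the tray level, then lifted the tray by the handle until all three tubes slid out. I lowered it back onto its rest in small steps, let go, backed the arm clear and handed the job in at about 19 s of the 51 s allowed.

- **Tubes:** the last picture shows all three lying in the catch tray. Their centres are about 18 mm from the tray's centre along it and within 30 mm across, so inside the 60 and 55 mm limits.
- **Tray and gate:** the pan is empty and looks level, and the gate is down. I judged both angles by eye in the pictures and did not measure them. The gate's arrival at its stop also showed as the push force rising to 4.9 N.
- **Bystanders:** the glue bottle, bracelet and bead box show no change from the first picture.
- **Unseen or uneven moments:** the arm hid the gate while I pushed it and most of the tubes as they slid, so I confirmed those only afterwards. I also pressed the tray onto its rest with about 32 N for a moment before easing off, more than I needed to.

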